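Refit the control knob on the little cooker

ROBOT

A 6-joint arm with a two-finger parallel gripper is mounted at the origin on the work surface. World frame = base frame: x ahead of the robot, y to its left, z up, the work surface at z = 0. Lengths are in m, angles in degrees, forces in N, time in s.
With the tool pointing down it reaches from about 0.4 to 0.825 m from the base axis. Payload 7 kg.
Tool frame: the origin (TCP) lies at the very end of the fingers, on their centre line; the grasp point (between the pads) lies 19 mm behind it; z points along the fingers, y is the line along which they close (so a half turn about z gives the same grasp; the last joint's range is limited). The gripper opens to 88 mm and grips with 3 to 60 N. Pads are 19 mm wide; open, the fingers measure 130 mm over their backs; the gripper's body (78 mm by 193 mm) begins 47 mm behind the grasp point.
Start: joints at [-53.05, 20.546, 0.682, 0, -70.136, -16.507], TCP at [0.236, -0.632, 0.227] pointing down, gripper open.
Joint ranges: [-176.03, 176.03], [-82.01, 121.73], [-58.28, 71.71], [-173.87, 95.51], [-174.79, -0.11], [-173.66, 173.66]. Speed limits (degrees/s): [136.94, 136.94, 172.46, 180, 180, 180].

INTERFACE

Orientations are given as [roll, pitch, yaw] about the fixed x, y, z axes, in that order (R = Rz(yaw) Ry(pitch) Rx(roll)).
In Python, from plant import r gives the robot as it stands. The module is installed in compiled form; this text tells all that it offers.
- The arm moves only by the tool jog_arm, never from a script. Its arguments are lists of equal length, an entry for each row: "travel": the shift along the tool's x, y, z each as a share of 50 cm, from -1 to 1, a list of three; "dr": the turn, a rotation vector about the tool's x, y, z each as a share of 360 degrees, from -1 to 1, a list of three; "claw": the opening, from 0 (shut) to 1 (fully open). A call has exactly 10 rows; each row is the pose to reach, as a shift and turn from the pose commanded when the call began, along the tool's axes at that moment, turning the shorter way round; what a row does not reach only later rows make up. A row lasts 1/8 s, in which the tool goes at most 62.5 mm and 10.7 degrees, less where a joint would pass 70% of its speed; a pose out of reach is approached as far as the arm can. A call with a number of a shift or a turn outside -1 to 1 is refused whole. A call with a gripper value outside its range is refused whole. The fingers move at their own pace and stop on an object; "newtons" is the grip in N (left out, the last holds). Time passes only in rows, so rows that repeat a pose let the fingers close, or fill a call up. It gives the time, the measured TCP pose, the force, the opening and the grip force at its end, in the units of the state.
- r.get_state(): the state, without advancing time (a new reading comes with each control period).
- r.capture(name): name is "scene" or "top" or "wrist"; returns a dict with "pixels" (480x640x3 uint8, red, green, blue), "range_z" (480x640 float32, m along the optical axis (not along the pixel's ray), 0 where there is no reading), "fx", "fy", "cx", "cy" (pixels), "position" and "attitude" of the camera in the world; the wrist camera has in their place "hand_eye" (4x4, takes a point from camera to tool coordinates, whose origin is the TCP and whose axes are the flange's). Camera axes: x right, y up, looking along -z (the intrinsics and any distortion apply to the point x, -y, -z); pixel columns grow to the right and rows downward; lengths in m; the calibration is good to about 2 mm. A picture is of the moment at which its call begins: read the wrist's pose just before it.
- r.close_job(): hands the job in; it is judged then, once.
Trained networks look in the newest picture that a camera, given by its name, has taken for a name from the list of things; names that differ only in an ending like _2 or _b are one class to them, and where a whole thing is asked for, a point or a joint stands for the part that bears it (a point fixed in the world has none). Each returns a list of dicts, best first, with "conf" (0 to 1); they miss things now and then, are a little off and sometimes report something else, mostly with a low value. They report only what shows in the picture. A call takes as long as a camera call. They do not tell look-alikes from the thing itself.
- r.boxes_of(name, camera): "extent" ([left, top, right, bottom] in pixels, round what is visible of it).
- r.regions_of(name, camera): "pixels" (480x640 bool, what is visible of it) and "extent" ([left, top, right, bottom] in pixels, round what is visible of it).
- r.tip_of(name, camera): "at" ([column, row] in pixels: a listed point, or the origin of a listed thing).
The state is a dict: "time_s": time; "joints": joint angles; "qd": joint speeds; "joint_torque": joint torques, N m; "tcp_pos": TCP position; "eef_rot": TCP orientation; "contact_force": force on the tool from outside, world axes, zero at the start; "moment": the same for the moment, N m; "gripper_width": finger opening in m; "gripper_force": force on a finger pad.
Only numpy, scipy, OpenCV 4.12 (cv2) and the standard library are available. Lean on these libraries where they do the work, as an engineer would, in place of code of your own. Each camera call takes 0.05 s, during which the arm holds its last target. There are 200 camera calls.

TASK

The knob has come off the little one-ring cooker: line its D-shaped bore up with the flat on the spindle and push it on, gently and without forcing it (20 N is plenty), until it snaps fully home. Then turn it back clockwise, as seen from above, until its nose points at the long raised off mark, let go, and leave everything else on the desk where it stands.

Things in the scene. Friction and masses are not known exactly. Their poses are not given: they have to be found in the camera images.
- knob_mid (a point): Centre of the loose black plastic bar knob, 17 mm above its underside and below its top. Flat parallel sides 22 mm apart (grip across these); 48 mm long, from 21 mm behind this point to the tip of a tapered nose 27 mm ahead. Axes: x to the nose (a thin white line on top runs to it), y across the flat sides, z up. It starts standing on its underside on the desk.
- knob_bore (a point): Middle of the knob's underside, mouth of the blind D-shaped bore, 13 mm in diameter, 17 mm deep; its flat lies on the nose side, 3 mm from the axis. Its mouth is funnelled all round: 2.7 mm wider on each side at the underside, narrowing over 4 mm. The knob goes on only with its nose pointing the way the spindle's flat faces, to about 5 degrees; a little more and it enters but binds. Axes as knob_mid.
- cooker: Fixed white one-ring table cooker, 280 mm deep (x) by 240 mm wide (y), deck 60 mm high. Origin on the desk under its centre; x points to its rear, z up. A cast-iron ring 145 mm across, 10 mm higher than the deck, is centred 35 mm behind the origin. The spindle stands on the front deck, 95 mm in front of the origin.
- spindle_top (a point): Top centre of the steel D-spindle, 12 mm in diameter, one flat 2.5 mm from its axis. Axes are the cooker's and do NOT turn with it. The position may be 2 mm out. The flat's direction is not measured and must be seen or felt: it starts facing 28 to 78 degrees counter-clockwise, seen from above, from the direction spindle-to-off-mark. A wrongly turned knob stops with its underside 0 to 6 mm below this point.
- seat (a point): Middle of the round collar, 22 mm across, 5 mm above the deck and 16 mm below spindle_top, on which the knob's underside rests when home. A rightly turned knob slides with little force until its underside is 8 mm above the collar; then a sprung ball resists with 5 to 15 N and snaps in at the end. Contact forces on the cooker, side forces included, must not add up to over 60 N. The spindle turns stiffly (0.09 N m) and stays put; its stop is 14 degrees past the off mark.
- off_mark (a point): Middle of the long raised off mark on the deck, a bar 10 mm by 3 mm, 36 mm in front of the spindle's axis (towards the cooker's -x). Small round dots on the same circle mark the heat steps. Axes are the cooker's.
- cup: Black silicone cup, 74 mm across, 85 mm tall, origin under its centre. Bystander.
- canister: Aluminium canister with lid, 64 mm across, 92 mm tall, origin under its centre. Bystander.
- tape_dispenser: Chrome tape dispenser, 150 mm (x) by 55 mm, 84 mm tall, origin under its centre. Bystander.
- set_square: Flat wooden set square, 130 mm by 85 mm, 5 mm thick, lying on the desk; origin near its middle. Bystander.
- spoon: Wooden spoon lying on the desk, about 250 mm long along its x. Bystander.
There are look-alikes about, which are no part of the job. Of the things that look like the part that bears knob_mid, take the one that is farthest from the robot's base at the start.

How it is judged (in metres and radians):
On the way:
1. the knob is snapped fully home on the spindle, its nose not yet at the off mark (horizontal distance between knob_bore and seat below 0.002 m and z of knob_bore in the frame of seat between -0.003 and 0.0015 m and angle between knob_mid's own z axis and vertical below 0.06 rad and angle between the x axis of knob_mid and the x axis of off_mark, either way round above 0.2 rad), for 0.2 s.
At the end, for the whole second after the job is handed in: The knob sits on the spindle, upright, its axis within 2 mm of the spindle's and down on the collar to within 1.5 mm, its nose pointing at the off mark to within 8 degrees, let go and at rest (horizontal distance between knob_bore and seat below 0.002 m and z of knob_bore in the frame of seat between -0.003 and 0.0015 m and angle between knob_mid's own z axis and vertical below 0.06 rad and angle between the x axis of knob_mid and the x axis of off_mark, either way round below 0.14 rad); the robot touches nothing.
It fails at once if the cooker is forced: its contact forces, side forces included, add up to over 60 N (contact force between anything else and cooker above 60 N).
It fails at once if a bystander is pushed more than 30 mm (distance of any of cup, canister, tape_dispenser, set_square, spoon from where it was at the start of the episode above 0.03 m).
It also fails if it takes over 72 s, if anything falls off the work surface, if the arm or the gripper's body presses on something with over 40 N, if the wrist force passes 120 N, or if a joint passes its speed limit or range.

## Working session

There is one attempt and no reset: what is moved stays moved. The work goes in short steps, Python scripts to look and compute and a tool call to move; the robot and the scene stay as the last step left them, time stands still between calls to the robot, and variables do not carry over. Pictures are saved under pics/ and viewed, at most 10 in all, crops included, and the job is handed in when it is done.

Besides the shell and the picture viewer there is one more tool, called after "Emit:" as a command line: name --argument value ..., lists and objects as JSON in quotes. jog_arm: Moves the arm, as the interface text tells. Its arguments: {"type":"object","properties":{"travel":{"type":"array"},"dr":{"type":"array"},"claw":{"type":"array"},"newtons":{"type":"number"}},"required":["travel","dr","claw"]}

```bash
mkdir -p pics; cat > h.py <<'E'
import numpy as np, cv2
from scipy.spatial.transform import Rotation as R
from plant import r
def rot(a):
    a=np.array(a,float)
    if a.shape==(3,3): return a
    if a.size==4: return R.from_quat(a).as_matrix()
    return R.from_euler('xyz',a,degrees=True).as_matrix()
def campose(c,s=None):
    if 'hand_eye' in c:
        T=np.eye(4);T[:3,:3]=rot(s['eef_rot']);T[:3,3]=s['tcp_pos'];T=T@np.array(c['hand_eye']);return T[:3,:3],T[:3,3]
    return rot(c['attitude']),np.array(c['position'])
def pt(c,u,v,s=None,z=None):
    """pixel -> world, by depth, or on plane world z"""
    Rm,p=campose(c,s)
    d=Rm@np.array([(u-c['cx'])/c['fx'],-(v-c['cy'])/c['fy'],-1.])
    if z is None:
        return p+d*float(c['range_z'][int(round(v)),int(round(u))])
    return p+d*(z-p[2])/d[2]
def cloud(c,s=None):
    Rm,p=campose(c,s);v,u=np.mgrid[:480,:640];z=c['range_z']
    P=np.stack([(u-c['cx'])/c['fx']*z,-(v-c['cy'])/c['fy']*z,-z],-1)
    return P@Rm.T+p
def save(c,n): cv2.imwrite('pics/'+n,c['pixels'][:,:,::-1])
E
python3 - <<'E'
from h import *
np.set_printoptions(precision=4,suppress=True)
s=r.get_state();print({k:s[k] for k in('time_s','tcp_pos','eef_rot','gripper_width')})
for cam in('scene','top'):
    c=r.capture(cam);save(c,cam+'0.png');print(cam,{k:v for k,v in c.items() if k not in('pixels','range_z')})
    for n in('knob_mid','knob_bore','cooker','spindle_top','seat','off_mark'):
        for d in r.tip_of(n,cam)[:4]:
            u,v=d['at'];print(n,round(d['conf'],2),np.round(d['at'],1),pt(c,u,v) if 0<=u<639 and 0<=v<479 else '')
    for d in r.boxes_of('knob_mid',cam):print('box',d)
E
```

```text
{'time_s': 0.0, 'tcp_pos': array([ 0.2356, -0.632 ,  0.2256]), 'eef_rot': array([ 179.9067,   -0.007 , -159.5665]), 'gripper_width': 0.08782716686352618}
scene {'fx': 586.131262609928, 'fy': 586.131262609928, 'cx': 320.38533598583774, 'cy': 240.60434646938535, 'position': array([ 1.0476, -0.7113,  0.8697]), 'attitude': array([44.8889, -0.4059, 40.9725])}
knob_mid 0.8 [244.1 264.2] [ 0.436  -0.2235  0.0315]
knob_mid 0.72 [290.7 246.8] [ 0.4721 -0.1298  0.0322]
knob_mid 0.69 [274.6 289.5] [ 0.5204 -0.2262  0.0243]
knob_mid 0.27 [328.6 369.8] [ 0.7147 -0.2983  0.0363]
knob_bore 0.87 [291.1 252.8] [ 0.4711 -0.1284  0.0131]
knob_bore 0.83 [280.4 293. ] [ 0.5343 -0.225   0.024 ]
knob_bore 0.63 [244.9 273.1] [ 0.4445 -0.231   0.0183]
cooker 0.74 [467.9 223.5] [0.7193 0.1214 0.0726]
cooker 0.61 [429.5 171.6] [0.5633 0.2231 0.0606]
spindle_top 0.69 [440.7 174.2] [0.5879 0.2298 0.0624]
seat 0.87 [440.9 178.3] [0.599  0.2118 0.0677]
off_mark 0.95 [430.  168.9] [0.5591 0.2314 0.0611]
box {'extent': [237.1, 251.8, 252.4, 277.7], 'conf': 0.93}
box {'extent': [280.0, 238.9, 302.9, 256.8], 'conf': 0
[... 425 characters left out ...]
037 ]
knob_mid 0.42 [147.4 234.3] [0.5653 0.2291 0.0584]
knob_bore 0.85 [371.3 258.3] [ 0.5166 -0.2204  0.0317]
knob_bore 0.64 [370.1 300.1] [ 0.431  -0.2143  0.0392]
knob_bore 0.51 [319.2 284. ] [ 0.4648 -0.1138  0.0348]
knob_bore 0.39 [483.3 263.1] [ 0.5035 -0.4455  0.0371]
cooker 0.73 [168.5 180.3] [0.6744 0.189  0.0698]
spindle_top 0.84 [150.2 215.8] [0.5974 0.2187 0.0816]
seat 0.89 [154.  215.2] [0.6028 0.2158 0.0656]
seat 0.52 [141.1 333.3] [0.3719 0.2436 0.0164]
off_mark 0.57 [152.4 236. ] [0.5611 0.2182 0.0612]
box {'extent': [308.2, 273.6, 333.2, 297.8], 'conf': 0.8}
box {'extent': [358.7, 251.6, 373.4, 275.4], 'conf': 0.79}
box {'extent': [356.8, 297.9, 383.6, 310.9], 'conf': 0.54}
```

View pics/scene0.png

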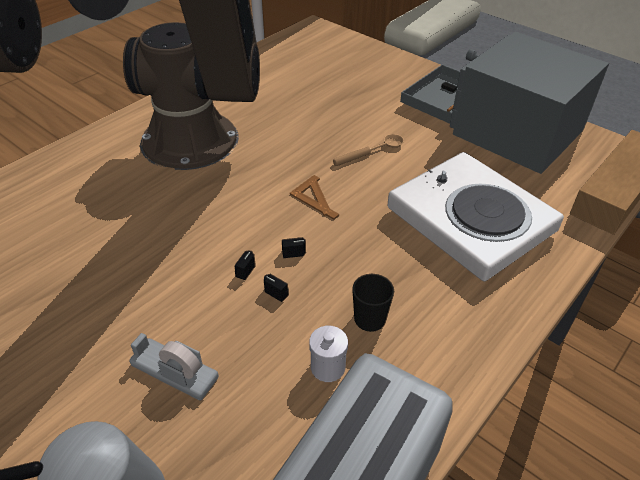

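View pics/top0.png

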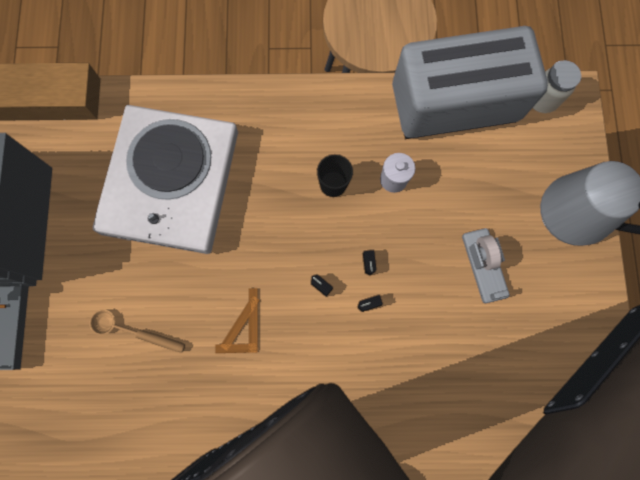

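```bash
cat >> h.py <<'E'
def jog(pos,yaw,frm=None):
    """shares for a target pose tool-down with yaw (roll 180)"""
    s=r.get_state(); R0=rot(s['eef_rot']) ; p0=np.array(s['tcp_pos'])
    if frm is not None: p0=np.array(frm[0]);R0=rot(frm[1])
    t=R0.T@(np.array(pos)-p0)/.5
    w=R.from_matrix(R0.T@rot([180,0,yaw])).as_rotvec(degrees=True)/360
    n=max(np.linalg.norm(t)*.5/.0625,np.linalg.norm(w)*360/10.7)
    print('travel',np.round(t,4),'dr',np.round(w,4),'rows',round(n,1))
E
python3 - <<'E'
from h import *
np.set_printoptions(precision=4,suppress=True)
c=r.capture('scene');print(pt(c,448,87),pt(c,452,88))
cv2.imwrite('pics/drawer.png',cv2.resize(c['pixels'][50:130,390:500,::-1],None,fx=5,fy=5,interpolation=cv2.INTER_CUBIC))
c=r.capture('wrist');print(c['hand_eye'],c['fx'],c['cx'],c['cy'])
jog([.512,-.215,.227],-159.57)
E
```

```text
[0.3734 0.6107 0.0263] [0.384  0.6145 0.0257]
[[-0.0003  0.9699  0.2436  0.0658]
 [ 1.      0.      0.0011 -0.001 ]
 [ 0.0011  0.2436 -0.9699 -0.1575]
 [ 0.      0.      0.      1.    ]] 388.12550547802243 317.71982615539105 245.09686437655247
travel [-0.8094  0.5894 -0.0008] dr [-0.  0.  0.] rows 8.0
```

View pics/drawer.png

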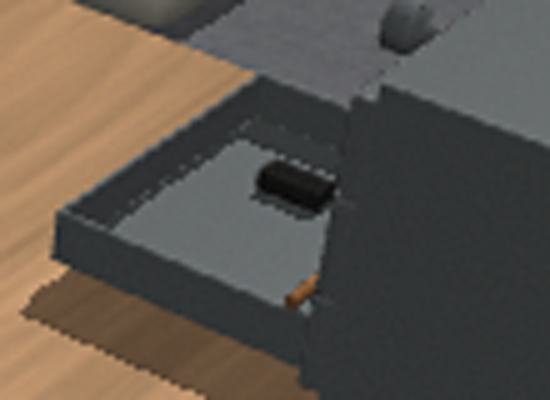

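Emit:
jog_arm --travel '[[-0.81,0.59,0],[-0.81,0.59,0],[-0.81,0.59,0],[-0.81,0.59,0],[-0.81,0.59,0],[-0.81,0.59,0],[-0.81,0.59,0],[-0.81,0.59,0],[-0.81,0.59,0.05],[-0.81,0.59,0.05]]' --dr '[[0,0,0],[0,0,0],[0,0,0],[0,0,0],[0,0,0],[0,0,0],[0,0,0],[0,0,0],[0,0,0],[0,0,0]]' --claw '[1,1,1,1,1,1,1,1,1,1]'

```text
time_s: 2.15
tcp_pos: [0.5113, -0.2136, 0.2001]
eef_rot: [179.9, -0.2, -159.5]
contact_force: [-1.3, 0.1, 0.5]
gripper_width: 0.0876
gripper_force: 0.0
```

```bash
cat >> h.py <<'E'
def knobpose(c,s,near,zlo=.02,zhi=.05,m=None):
    """top face of a knob by depth near an xy: min area rect"""
    P=cloud(c,s);k=(P[...,2]>zlo)&(P[...,2]<zhi)&(np.hypot(P[...,0]-near[0],P[...,1]-near[1])<.04)
    q=P[k]; zt=np.percentile(q[:,2],90); k&=(P[...,2]>zt-.004); q=P[k][:,:2]
    print('n',k.sum(),'ztop',zt,'rect',cv2.minAreaRect((q*1000).astype(np.float32)))
    br=k&(c['pixels'].min(-1)>120)
    if br.any(): print('line mean',P[br][:,:2].mean(0),'n',br.sum())
    print('mean',q.mean(0));return k
E
python3 - <<'E'
from h import *
np.set_printoptions(precision=4,suppress=True)
s=r.get_state();c=r.capture('wrist');save(c,'w1.png');print(s['time_s'],s['tcp_pos'],s['eef_rot'])
knobpose(c,s,(.512,-.213))
for n in('knob_mid','knob_bore'):
  for d in r.tip_of(n,'wrist')[:4]:
    u,v=d['at'];print(n,d['conf'],d['at'],pt(c,u,v,s),pt(c,u,v,s,z=.017))
E
```

```text
2.15 [ 0.5113 -0.2136  0.2001] [ 179.8977   -0.1708 -159.4766]
n 1339 ztop 0.034368693706702674 rect ((511.208740234375, -218.8191375732422), (48.068485260009766, 22.039350509643555), 5.233665466308594)
line mean [ 0.501  -0.2196] n 63
mean [ 0.5117 -0.2189]
knob_mid 0.92 [435.7, 210.7] [ 0.4631 -0.1264  0.033 ] [ 0.4637 -0.121   0.017 ]
knob_mid 0.65 [347.8, 131.8] [ 0.4297 -0.2195  0.0344] [ 0.4286 -0.2185  0.017 ]
knob_mid 0.6 [313.5, 227.3] [ 0.5124 -0.2181  0.0341] [ 0.5156 -0.2171  0.017 ]
knob_bore 0.66 [347.3, 130.8] [ 0.429  -0.2201  0.0322] [ 0.428  -0.2192  0.017 ]
knob_bore 0.58 [315.4, 222.8] [ 0.5084 -0.2179  0.0326] [ 0.5112 -0.2169  0.017 ]
knob_bore 0.56 [430.8, 209.5] [ 0.4636 -0.1311  0.034 ] [ 0.4643 -0.1255  0.017 ]
```

View pics/w1.png

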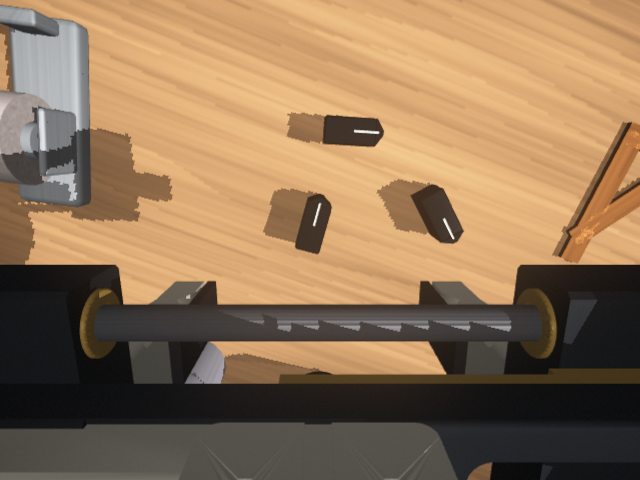

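```bash
python3 - <<'E'
from h import *
jog([.5142,-.2185,.05],-174.8)
jog([.5142,-.2185,.006],-174.8)
E
```

```text
travel [-0.0012 -0.0071  0.305 ] dr [-0.0001  0.0001  0.0422] rows 2.4
travel [-0.0012 -0.007   0.393 ] dr [-0.0001  0.0001  0.0422] rows 3.1
```

Emit:
jog_arm --travel '[[0,-0.007,0.1],[0,-0.007,0.2],[0,-0.007,0.3],[0,-0.007,0.36],[0,-0.007,0.38],[0,-0.007,0.391],[0,-0.007,0.391],[0,-0.007,0.391],[0,-0.007,0.391],[0,-0.007,0.391]]' --dr '[[0,0,0.021],[0,0,0.042],[0,0,0.042],[0,0,0.042],[0,0,0.042],[0,0,0.042],[0,0,0.042],[0,0,0.042],[0,0,0.042],[0,0,0.042]]' --claw '[1,1,1,1,1,1,0.8,0.5,0.3,0.1]' --newtons 35

```text
time_s: 3.55
tcp_pos: [0.5137, -0.2179, 0.0065]
eef_rot: [-180.0, 0.0, -174.7]
contact_force: [-0.8, -0.2, 0.3]
gripper_width: 0.0535
gripper_force: 0.0
```

```bash
python3 - <<'E'
from h import *
s=r.get_state();print(s)
E
```

```text
{'time_s': 3.55, 'joints': array([-2.87620704e+00,  2.34451303e+01, -2.87298880e+01,  3.33700250e-03,
       -3.77804469e+01, -8.17962426e+01]), 'qd': array([ 0.0984812 ,  0.30993427, -0.23187053, -0.05130989, -0.0501277 ,
        0.00151172]), 'joint_torque': array([-1.37400924e-02, -5.19075108e+01,  1.90873182e+01,  4.55096304e+00,
       -7.33566913e-02,  1.35811742e-04]), 'tcp_pos': array([ 0.51368015, -0.21786348,  0.00650684]), 'eef_rot': array([-1.79991620e+02,  4.37871111e-02, -1.74669810e+02]), 'contact_force': array([-0.79270778, -0.21577592,  0.2558905 ]), 'moment': array([ 0.02698229, -0.03693532, -0.02293141]), 'gripper_force': 0.0, 'gripper_width': 0.05349426321856956}
```

Emit:
jog_arm --travel '[[0,0,0],[0,0,0],[0,0,0],[0,0,0],[0,0,0],[0,0,0],[0,0,-0.01],[0,0,-0.05],[0,0,-0.1],[0,0,-0.15]]' --dr '[[0,0,0],[0,0,0],[0,0,0],[0,0,0],[0,0,0],[0,0,0],[0,0,0],[0,0,0],[0,0,0],[0,0,0]]' --claw '[0,0,0,0,0,0,0,0,0,0]' --newtons 35

```text
time_s: 4.8
tcp_pos: [0.5133, -0.2179, 0.082]
eef_rot: [-180.0, -0.0, -174.7]
contact_force: [0.6, -0.6, -0.6]
gripper_width: 0.0217
gripper_force: 35.0
```

```bash
python3 - <<'E'
from h import *
s=r.get_state();print(s['time_s'],s['tcp_pos'],s['gripper_width'],s['gripper_force'])
# view pose: camera (tool +x 66mm) about over the spindle
jog([.62,.22,.22],-174.7)
E
```

```text
4.8 [ 0.51326621 -0.217908    0.082049  ] 0.021723636690434728 34.99989151954651
travel [-0.2937  0.8522 -0.276 ] dr [-0.     -0.      0.0001] rows 7.5
```

Emit:
jog_arm --travel '[[-0.04,0.02,-0.08],[-0.08,0.12,-0.16],[-0.13,0.24,-0.16],[-0.18,0.36,-0.16],[-0.23,0.48,-0.16],[-0.28,0.6,-0.16],[-0.32,0.72,-0.16],[-0.36,0.84,-0.16],[-0.36,0.85,-0.16],[-0.36,0.85,-0.16]]' --dr '[[0,0,0],[0,0,0],[0,0,0],[0,0,0],[0,0,0],[0,0,0],[0,0,0],[0,0,0],[0,0,0],[0,0,0]]' --claw '[0,0,0,0,0,0,0,0,0,0]'

```text
time_s: 6.05
tcp_pos: [0.6529, 0.2233, 0.1605]
eef_rot: [-180.0, -0.0, -174.6]
contact_force: [-0.4, 0.1, -0.7]
gripper_width: 0.0216
gripper_force: 35.0
```

```bash
python3 - <<'E'
from h import *
np.set_printoptions(precision=4,suppress=True)
s=r.get_state();c=r.capture('wrist');print(s['time_s'],s['tcp_pos'],s['eef_rot'],s['gripper_width'],s['gripper_force'])
np.savez('w2.npz',px=c['pixels'],z=c['range_z'],pos=s['tcp_pos'],rot=s['eef_rot'])
save(c,'w2.png')
for n,z in(('spindle_top',.081),('seat',.065),('off_mark',.061),('cooker',.06)):
  for d in r.tip_of(n,'wrist')[:2]:
    u,v=d['at'];print(n,d['conf'],d['at'],pt(c,u,v,s),pt(c,u,v,s,z=z))
E
```

```text
6.05 [0.6529 0.2233 0.1605] [-179.9793   -0.0469 -174.5685] 0.02159089720013711 34.99983787536621
spindle_top 0.97 [317.3, 163.5] [0.5971 0.2163 0.0792] [0.597  0.2163 0.081 ]
seat 0.92 [317.8, 163.4] [0.597  0.2166 0.0807] [0.5976 0.2167 0.065 ]
off_mark 0.6 [332.6, 110.5] [0.5645 0.2228 0.0623] [0.5644 0.2229 0.061 ]
cooker 0.64 [315.6, 163.6] [0.5972 0.2153 0.0805] [0.598  0.2153 0.06  ]
cooker 0.59 [285.0, 269.2] [0.6683 0.2014 0.0705] [0.6717 0.2008 0.06  ]
```

View pics/w2.png

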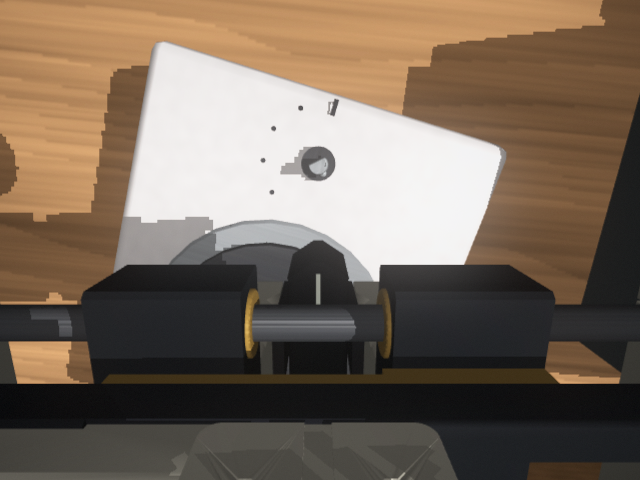

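```bash
python3 - <<'E'
from h import *
np.set_printoptions(precision=4,suppress=True)
s=r.get_state();c=r.capture('wrist');P=cloud(c,s)
a,b,l=[pt(c,*q,s,z=.06) for q in((170,44),(490,144.5),(124,225))]
lt=pt(c,149,70,s,z=.06)
print('front edge dir',np.degrees(np.arctan2(*(b-a)[[1,0]])),'side dir',np.degrees(np.arctan2(*(lt-l)[[1,0]])))
k=(P[...,2]>.076)&(np.hypot(P[...,0]-.597,P[...,1]-.2165)<.012)
q=P[k];print('top n',k.sum(),q.mean(0),q.min(0),q.max(0))
(x,y),rr=cv2.minEnclosingCircle((q[:,:2]*1000).astype(np.float32));print('circ',x,y,rr)
d=q[:,:2].mean(0)*1000-[x,y];print('flat dir',np.degrees(np.arctan2(-d[1],-d[0])),np.hypot(*d))
cr=c['pixels'][85:185,250:370,::-1]
v=cv2.resize(cr,None,fx=6,fy=6,interpolation=cv2.INTER_CUBIC)
cv2.imwrite('pics/sp.png',v)
print((P[155:176:1,306:330:1,2]*1000-50).astype(int))
E
```

```text
front edge dir 78.82134515236947 side dir 169.5674987213748
top n 7052 [0.5884 0.2137 0.3107] [0.588  0.2108 0.0763] [0.6036 0.2224 0.3189]
circ 595.6653442382812 216.07498168945312 8.038082122802734
flat dir 18.02117474498398 7.649851173286443
[[  9  13  13  14  13  14  13  14  12  15  14  14  14  14  15  14  13  14
   14  14  12  13  14  14]
 [  9  13  15  14  14  14  14  14  15  15  14  15  14  13  13  14  13  15
   15  14  13  14  14  14]
 [ 14  13  14  14  14  13  14  13  15  14  13  14  13  14  14  13  14  15
   14  14  17  25  29  14]
 [ 13  15  14  15  16  14  14  14  15  15  14  13  14  13  14  14  14  15
   17  26  29  29  29  28]
 [ 15  14  13  13  15  14  13  14  15  14  14  13  14  14  15  14  17  26
   29  29  29  30  30  29]
 [ 14  14  15  15  13  15  14  15  14  14  14  14  14  14  16  27  30  30
   30  30  30  30  31  30]
 [ 14  14  15  15  14  13  13  13  14  14  14  14  16  26  29  30  29  30
   29  30  30  30  30  30]
 [ 14  15  13  14  13  13  13  13  14  13  17  26  29  29  30  29  30  29
   31  29  30 268  30  30]
 [ 14  14  13  13  14  15  14  15  16  25  28  
[... 566 characters left out ...]
14  13  14  12 268  13  28  28  31  29  30  29  29  31  30  30  30
   30  29  30  31  30  29]
 [ 13  14  14  15  13  16  15  12  30  29  29  29  30  29  30  31  31  29
   29  31  29  30  30  30]
 [ 10  14  14  13  15  13  14  14  14  29  29  29  29  29  31  30  30  29
   30  31  30  30  30  29]
 [  9  14  13  14  14  14  15  14  13  14  30  29  31  31  29  30  30  31
   30  29  31  29  28  22]
 [  8   9  14  14  15  14  13  14  11  14  14  29  30  29  30  30  29  30
   30  29  30  22  23  21]
 [  8   9  13  14  14  13  14  14  14  15  14  15  16  29  30  29  29  30
   29  22  22  22  22  20]
 [  8   7   8  14  14  14  15  14  15  14  15  14  14  13  13  13  15  22
   22  22  22  22  21  21]]
```

View pics/sp.png

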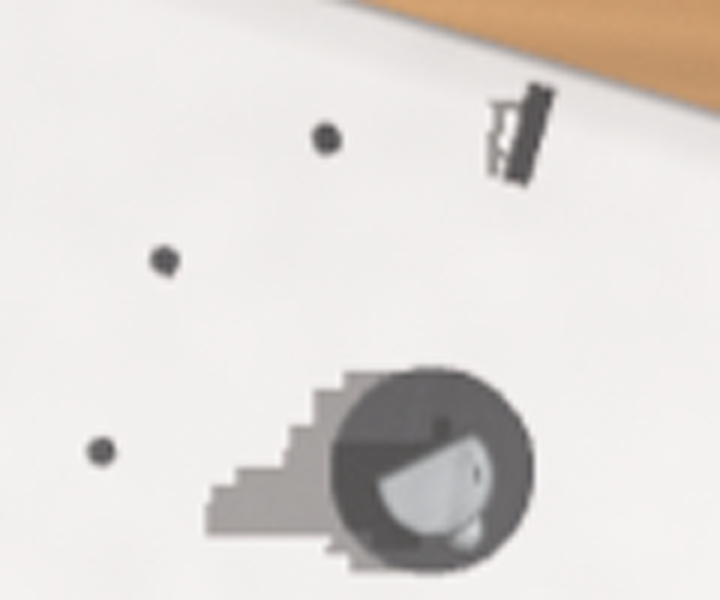

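```bash
python3 - <<'E'
from h import *
np.set_printoptions(precision=4,suppress=True)
s=r.get_state();c=r.capture('wrist');P=cloud(c,s)
# sub-pixel flat edge: per row first column above z=.074
E=[];Q=[]
for v in range(157,164):
    u=np.where(P[v,300:332,2]>.074)[0]; u=300+u[P[v,300+u,2]<.09].min()-.5 ; E.append(pt(c,u,v,s,z=.08)[:2])
vx,vy,x0,y0=cv2.fitLine(np.array(E,np.float32),cv2.DIST_HUBER,0,1e-4,1e-4).ravel()
print('edge dir',np.degrees(np.arctan2(vy,vx)), 'normal', np.degrees(np.arctan2(vy,vx))+90,np.degrees(np.arctan2(vy,vx))-90,(x0,y0))
# collar ring fit: z in .0615-.068 pixels + top -> outer circle
k=(P[...,2]>.0625)&(P[...,2]<.09)&(np.hypot(P[...,0]-.597,P[...,1]-.2165)<.016)
col=(c['pixels'].max(-1)<125)&(P[...,2]>.0615)&(P[...,2]<.068)&(np.hypot(P[...,0]-.597,P[...,1]-.2165)<.016)
(x,y),rr=cv2.minEnclosingCircle((P[col][:,:2]*1000).astype(np.float32));print('collar',x,y,rr)
top=(P[...,2]>.077)&(P[...,2]<.085)&(np.hypot(P[...,0]-.597,P[...,1]-.2165)<.012)
(x,y),rr=cv2.minEnclosingCircle((P[top][:,:2]*1000).astype(np.float32));print('top',x,y,rr,P[top].mean(0),top.sum())
# off mark dark pixels
m=np.zeros((480,640),bool);m[95:120,325:350]=True
g=c['pixels'].max(-1);off=m&(g<120);q=np.array([pt(c,u,v,s,z=.062)[:2] for v,u in zip(*np.where(off))])
print('off',q.mean(0),cv2.minAreaRect((q*1000).astype(np.float32)))
# front edge
g=c['pixels'].astype(int);F=[]
for u in range(190,480,5):
    col=(g[:,u].min(-1)>150); v=np.where(col[20:200])[0].min()+20;F.append(pt(c,u,v-.5,s,z=.06)[:2])
vx,vy,x0,y0=cv2.fitLine(np.array(F,np.float32),cv2.DIST_HUBER,0,1e-4,1e-4).ravel();print('front',np.degrees(np.arctan2(vy,vx)),x0,y0)
# held knob nose/top in tool frame
pk=(g.max(-1)<70)&(np.arange(640)>280)[None]&(np.arange(640)<355)[None]
T=(P-np.array(s['tcp_pos']))@rot(s['eef_rot'])
kk=pk&(T[...,2]>-.036)&(T[...,2]<-.02)&(abs(T[...,1])<.014);print('knob pts',kk.sum(),T[kk].min(0),T[kk].max(0))
E
```

```text
edge dir -58.705242 normal 31.294758 -148.70525 (np.float32(0.5952681), np.float32(0.21574822))
collar 597.5056762695312 216.43727111816406 10.74000072479248
top 597.9205932617188 216.7014617919922 5.887310981750488 [0.5988 0.2173 0.0802] 238
off [0.5622 0.2236] ((562.2697143554688, 223.57501220703125), (2.3028414249420166, 9.373619079589844), 79.75225830078125)
front 79.05813 0.55391943 0.22035317
knob pts 4349 [-0.019 -0.014 -0.036] [ 0.0268  0.0125 -0.02  ]
```

```bash
python3 - <<'E'
from h import *
jog([.5977,.2166,.16],-148.7)
jog([.5977,.2166,.095],-148.7)
E
```

```text
travel [0.1114 0.0016 0.0029] dr [ 0.      0.0001 -0.0724] rows 2.4
travel [0.1115 0.0016 0.1329] dr [ 0.      0.0001 -0.0724] rows 2.4
```

Emit:
jog_arm --travel '[[0.04,0.001,0],[0.08,0.002,0],[0.1115,0.002,0],[0.1115,0.002,0.05],[0.1115,0.002,0.1],[0.1115,0.002,0.12],[0.1115,0.002,0.13],[0.1115,0.002,0.133],[0.1115,0.002,0.133],[0.1115,0.002,0.133]]' --dr '[[0,0,-0.025],[0,0,-0.05],[0,0,-0.0722],[0,0,-0.0722],[0,0,-0.0722],[0,0,-0.0722],[0,0,-0.0722],[0,0,-0.0722],[0,0,-0.0722],[0,0,-0.0722]]' --claw '[0,0,0,0,0,0,0,0,0,0]'

```text
time_s: 7.65
tcp_pos: [0.5979, 0.218, 0.0952]
eef_rot: [180.0, 0.1, -148.7]
contact_force: [0.2, 0.1, -0.3]
gripper_width: 0.0218
gripper_force: 35.0
```

```bash
python3 - <<'E'
from h import *
s=r.get_state();print(s['tcp_pos'],s['eef_rot'],s['contact_force'],s['moment'],s['joints'])
jog([.5977,.2166,.0875],-148.7)
E
```

```text
[0.59792044 0.21798972 0.09518691] [ 1.79999177e+02  5.59319517e-02 -1.48680811e+02] [ 0.20646117  0.13276489 -0.30548036] [-0.01370515  0.03959154 -0.02132896] [ 3.75742726e+01  2.31097359e+01 -1.38768018e+01  6.60952847e-03
 -5.29577738e+01 -9.62590622e+01]
travel [ 0.0018 -0.0021  0.0154] dr [0.     0.0002 0.0001] rows 0.1
```

Emit:
jog_arm --travel '[[0.002,-0.002,0],[0.002,-0.002,0.003],[0.002,-0.002,0.006],[0.002,-0.002,0.009],[0.002,-0.002,0.012],[0.002,-0.002,0.014],[0.002,-0.002,0.016],[0.002,-0.002,0.018],[0.002,-0.002,0.02],[0.002,-0.002,0.022]]' --dr '[[0,0,0],[0,0,0],[0,0,0],[0,0,0],[0,0,0],[0,0,0],[0,0,0],[0,0,0],[0,0,0],[0,0,0]]' --claw '[0,0,0,0,0,0,0,0,0,0]'

```text
time_s: 8.9
tcp_pos: [0.5973, 0.2164, 0.0835]
eef_rot: [180.0, 0.0, -148.7]
contact_force: [0.2, 0.6, -1.2]
gripper_width: 0.0217
gripper_force: 35.0
```

```bash
python3 - <<'E'
from h import *
s=r.get_state();print(s['tcp_pos'],s['eef_rot'],s['contact_force'],s['moment'])
E
```

```text
[0.59728452 0.21643557 0.08352718] [ 1.79999124e+02  2.78545502e-03 -1.48688457e+02] [ 0.2187813   0.58919314 -1.24266983] [ 0.07568371 -0.0090043   0.02006756]
```

Emit:
jog_arm --travel '[[0,0,0.0005],[0,0,0.001],[0,0,0.0015],[0,0,0.002],[0,0,0.0025],[0,0,0.003],[0,0,0.0035],[0,0,0.004],[0,0,0.0045],[0,0,0.005]]' --dr '[[0,0,0],[0,0,0],[0,0,0],[0,0,0],[0,0,0],[0,0,0],[0,0,0],[0,0,0],[0,0,0],[0,0,0]]' --claw '[0,0,0,0,0,0,0,0,0,0]'

```text
time_s: 10.15
tcp_pos: [0.5974, 0.2168, 0.081]
eef_rot: [180.0, 0.0, -148.7]
contact_force: [0.3, 3.1, 0.7]
gripper_width: 0.0223
gripper_force: 35.0
```

Emit:
jog_arm --travel '[[-0.0006,0.001,0.0005],[-0.0006,0.001,0.001],[-0.0006,0.001,0.0015],[-0.0006,0.001,0.002],[-0.0006,0.001,0.0025],[-0.0006,0.001,0.003],[-0.0006,0.001,0.0035],[-0.0006,0.001,0.004],[-0.0006,0.001,0.005],[-0.0006,0.001,0.006]]' --dr '[[0,0,0],[0,0,0],[0,0,0],[0,0,0],[0,0,0],[0,0,0],[0,0,0],[0,0,0],[0,0,0],[0,0,0]]' --claw '[0,0,0,0,0,0,0,0,0,0]'

```text
time_s: 11.4
tcp_pos: [0.5973, 0.217, 0.078]
eef_rot: [180.0, 0.0, -148.7]
contact_force: [-1.5, 1.9, 0.5]
gripper_width: 0.0219
gripper_force: 35.0
```

```bash
python3 - <<'E'
from h import *
s=r.get_state();print(s['tcp_pos'],s['eef_rot'],s['contact_force'],s['moment'])
E
```

```text
[0.5972689  0.21703133 0.07804122] [ 1.79996918e+02  2.72681564e-03 -1.48687234e+02] [-1.46122968  1.88362924  0.53672087] [ 0.6898504   0.17262896 -0.01333071]
```

Emit:
jog_arm --travel '[[0,0.0004,0.0006],[0,0.0004,0.0012],[0,0.0004,0.0018],[0,0.0004,0.0024],[0,0.0004,0.003],[0,0.0004,0.0036],[0,0.0004,0.0042],[0,0.0004,0.0048],[0,0.0004,0.0054],[0,0.0004,0.006]]' --dr '[[0,0,0],[0,0,0],[0,0,0],[0,0,0],[0,0,0],[0,0,0],[0,0,0],[0,0,0],[0,0,0],[0,0,0]]' --claw '[0,0,0,0,0,0,0,0,0,0]'

```text
time_s: 12.65
tcp_pos: [0.5976, 0.2175, 0.0755]
eef_rot: [-180.0, 0.1, -148.7]
contact_force: [-0.2, 0.0, 4.6]
gripper_width: 0.0218
gripper_force: 35.0
```

Emit:
jog_arm --travel '[[0,0,0.0006],[0,0,0.0012],[0,0,0.0018],[0,0,0.0024],[0,0,0.003],[0,0,0.0036],[0,0,0.0042],[0,0,0.0046],[0,0,0.005],[0,0,0.005]]' --dr '[[0,0,0],[0,0,0],[0,0,0],[0,0,0],[0,0,0],[0,0,0],[0,0,0],[0,0,0],[0,0,0],[0,0,0]]' --claw '[0,0,0,0,0,0,0,0,0,0]'

```text
time_s: 13.9
tcp_pos: [0.5973, 0.2174, 0.0723]
eef_rot: [180.0, 0.0, -148.7]
contact_force: [3.5, 0.7, -1.2]
gripper_width: 0.0219
gripper_force: 35.0
```

Emit:
jog_arm --travel '[[-0.0005,-0.0003,0.0003],[-0.0005,-0.0003,0.0006],[-0.0005,-0.0003,0.0009],[-0.0005,-0.0003,0.0012],[-0.0005,-0.0003,0.0015],[-0.0005,-0.0003,0.0018],[-0.0005,-0.0003,0.002],[-0.0005,-0.0003,0.002],[-0.0005,-0.0003,0.002],[-0.0005,-0.0003,0.002]]' --dr '[[0,0,0],[0,0,0],[0,0,0],[0,0,0],[0,0,0],[0,0,0],[0,0,0],[0,0,0],[0,0,0],[0,0,0]]' --claw '[0,0,0,0,0,0,0,0,0,0]'

```text
time_s: 15.15
tcp_pos: [0.5972, 0.2171, 0.0714]
eef_rot: [180.0, -0.0, -148.7]
contact_force: [-1.4, 1.3, -1.8]
gripper_width: 0.0218
gripper_force: 35.0
```

```bash
python3 - <<'E'
from h import *
s=r.get_state();print(s['tcp_pos'],s['eef_rot'],s['contact_force'],s['moment'])
E
```

```text
[0.59722502 0.21705484 0.07143602] [ 1.79997580e+02 -2.89377608e-02 -1.48688133e+02] [-1.41939357  1.28229639 -1.77410815] [0.79437478 0.68251184 0.02538709]
```

Emit:
jog_arm --travel '[[0,0,0.0003],[0,0,0.0006],[0,0,0.0009],[0,0,0.0012],[0,0,0.0015],[0,0,0.0018],[0,0,0.002],[0,0,0.002],[0,0,0.002],[0,0,0.002]]' --dr '[[0,0,0],[0,0,0],[0,0,0],[0,0,0],[0,0,0],[0,0,0],[0,0,0],[0,0,0],[0,0,0],[0,0,0]]' --claw '[0,0,0,0,0,0,0,0,0,0]'

```text
time_s: 16.4
tcp_pos: [0.5975, 0.2172, 0.071]
eef_rot: [-180.0, 0.0, -148.7]
contact_force: [-4.0, 1.0, 4.5]
gripper_width: 0.0221
gripper_force: 35.0
```

Emit:
jog_arm --travel '[[0,0,0.0003],[0,0,0.0006],[0,0,0.0009],[0,0,0.0012],[0,0,0.0015],[0,0,0.0016],[0,0,0.0016],[0,0,0.0016],[0,0,0.0016],[0,0,0.0016]]' --dr '[[0,0,0],[0,0,0],[0,0,0],[0,0,0],[0,0,0],[0,0,0],[0,0,0],[0,0,0],[0,0,0],[0,0,0]]' --claw '[0,0,0,0,0,0,0,0,0,0]'

```text
time_s: 17.65
tcp_pos: [0.5976, 0.2172, 0.071]
eef_rot: [-180.0, 0.0, -148.7]
contact_force: [-7.0, 0.1, 11.2]
gripper_width: 0.0217
gripper_force: 35.0
```

```bash
python3 - <<'E'
from h import *
np.set_printoptions(precision=4,suppress=True)
s=r.get_state();print(s['tcp_pos'],s['eef_rot'],s['contact_force'],s['moment'])
c=r.capture('wrist');P=cloud(c,s);g=c['pixels'].max(-1)
T=(P-np.array(s['tcp_pos']))@rot(s['eef_rot'])
k=(abs(T[...,1])<.009)&(T[...,0]>.006)&(T[...,0]<.03)&(P[...,2]>.08)&(P[...,2]<.12)
print(k.sum(),np.percentile(P[k][:,2],[10,50,90]) if k.any() else '')
E
```

```text
[0.5976 0.2172 0.071 ] [-179.9861    0.0421 -148.6651] [-6.9915  0.1168 11.1729] [0.3519 2.6041 0.0259]
2462 [0.0881 0.0981 0.099 ]
```

Emit:
jog_arm --travel '[[0,0,-0.0015],[0,0,-0.003],[0,0,-0.003],[0,0,-0.003],[0,0,-0.003],[0,0,-0.003],[0,0,-0.003],[0,0,-0.003],[0,0,-0.003],[0,0,-0.003]]' --dr '[[0,0,0],[0,0,0],[0,0,0.008],[0,0,0.016],[0,0,0.024],[0,0,0.032],[0,0,0.04],[0,0,0.048],[0,0,0.056],[0,0,0.06]]' --claw '[0,0,0,0,0,0,0,0,0,0]'

```text
time_s: 18.95
tcp_pos: [0.5968, 0.2175, 0.071]
eef_rot: [180.0, -0.1, -170.3]
contact_force: [-6.7, 3.5, 4.2]
gripper_width: 0.0217
gripper_force: 35.0
```

```bash
python3 - <<'E'
from h import *
s=r.get_state();print(s['tcp_pos'],s['eef_rot'],s['contact_force'],s['moment'])
jog([.5976,.2170,.071],169.1)
E
```

```text
[0.59677472 0.21745247 0.0710471 ] [ 1.79986932e+02 -6.12621465e-02 -1.70343531e+02] [-6.73517194  3.47344008  4.16214192] [1.15408087 2.42071722 0.14122237]
travel [-0.0015 -0.0012  0.0001] dr [ 0.     -0.0002  0.0571] rows 1.9
```

Emit:
jog_arm --travel '[[0.001,0.0006,0],[0.001,0.0006,0],[0.001,0.0006,0],[0.001,0.0006,0],[0.001,0.0006,0],[0.001,0.0006,0],[0.001,0.0006,0],[0.001,0.0006,0],[0.001,0.0006,0],[0.001,0.0006,0]]' --dr '[[0,0,0.008],[0,0,0.016],[0,0,0.024],[0,0,0.032],[0,0,0.04],[0,0,0.048],[0,0,0.055],[0,0,0.0571],[0,0,0.0571],[0,0,0.0571]]' --claw '[0,0,0,0,0,0,0,0,0,0]'

```text
time_s: 20.2
tcp_pos: [0.5965, 0.2181, 0.071]
eef_rot: [180.0, -0.0, 169.2]
contact_force: [-5.6, 4.6, 2.8]
gripper_width: 0.022
gripper_force: 35.0
```

```bash
python3 - <<'E'
from h import *
s=r.get_state();print(s['tcp_pos'],s['eef_rot'],s['contact_force'],s['moment'])
E
```

```text
[0.59648989 0.21809314 0.07103149] [ 1.79968109e+02 -3.75081233e-02  1.69170204e+02] [-5.63192932  4.64749034  2.78882488] [1.67570778 2.11796072 0.08871878]
```

Emit:
jog_arm --travel '[[0,0,0],[0,0,0],[0,0,0],[0,0,0],[0,0,0],[0,0,-0.02],[0,0,-0.06],[0,0,-0.12],[0.0,0,-0.2],[0.0,0,-0.2]]' --dr '[[0,0,0],[0,0,0],[0,0,0],[0,0,0],[0,0,0],[0,0,0],[0,0,0],[0,0,0],[0,0,0],[0,0,0]]' --claw '[0.35,0.45,0.5,0.5,0.5,0.5,0.5,0.5,0.5,0.5]'

```text
time_s: 21.45
tcp_pos: [0.5989, 0.2185, 0.176]
eef_rot: [179.7, 0.3, 169.2]
contact_force: [0.7, 0.1, 0.7]
gripper_width: 0.0437
gripper_force: 0.0
```

Emit:
jog_arm --travel '[[-0.05,0,0],[-0.1,0,0],[-0.1,0,0],[-0.1,0,0],[-0.1,0,0],[-0.1,0,0],[-0.1,0,0],[-0.1,0,0],[-0.1,0,0],[-0.1,0,0]]' --dr '[[0,0,0],[0,0,0],[0,0,0],[0,0,0],[0,0,0],[0,0,0],[0,0,0],[0,0,0],[0,0,0],[0,0,0]]' --claw '[0.5,0.5,0.5,0.5,0.5,0.5,0.5,0.5,0.5,0.5]'

```text
time_s: 22.7
tcp_pos: [0.646, 0.208, 0.1712]
eef_rot: [-180.0, -0.0, 169.2]
contact_force: [-0.3, -0.7, -0.4]
gripper_width: 0.0437
gripper_force: 0.0
```

```bash
python3 - <<'E'
from h import *
np.set_printoptions(precision=4,suppress=True)
s=r.get_state();c=r.capture('wrist');save(c,'w3.png');print(s['time_s'],s['tcp_pos'],s['contact_force'])
P=cloud(c,s);knobpose(c,s,(.5975,.2168),.085,.115)
cv2.imwrite('pics/w3c.png',cv2.resize(c['pixels'][60:260,220:420,::-1],None,fx=3,fy=3))
E
```

```text
22.7 [0.646  0.208  0.1712] [-0.3235 -0.6955 -0.3596]
n 2915 ztop 0.09922631683305094 rect ((594.1807861328125, 217.12213134765625), (22.01637840270996, 47.83486557006836), 82.21687316894531)
line mean [0.5884 0.2185] n 157
mean [0.5946 0.2171]
```

View pics/w3c.png

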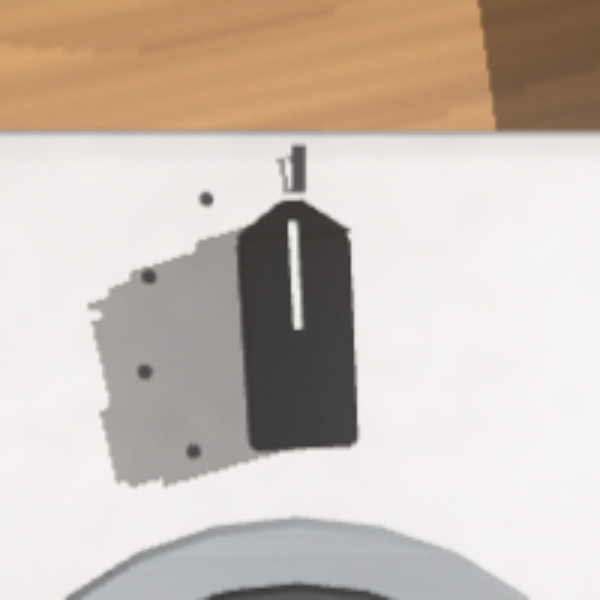

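```bash
python3 -c "
from plant import r
print(r.close_job())"
```

```text
the job is handed in; nothing more can be done
None
```

The knob is snapped home on the spindle and turned clockwise until its nose points about 3° from the off mark, inside the 8° limit. I let go of it and handed the job in at about 23 s; no verdict came back. The arm touched nothing else, and the highest force I read while fitting the knob was about 13 N.

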